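# Close the laser enclosure with its tongued cover board

### The arm

A 7-joint arm with a two-finger parallel gripper is mounted at the origin on the work surface. World frame = base frame: x ahead of the robot, y to its left, z up, the work surface at z = 0. Lengths are in m, angles in rad, forces in N, time in s.
With the tool pointing down it reaches from about 0.4 to 0.875 m from the base axis. Payload 6.5 kg.
Tool frame: the origin (TCP) lies at the very end of the fingers, on their centre line; the grasp point (between the pads) lies 19 mm behind it; z points along the fingers, y is the line along which they close (so a half turn about z gives the same grasp; the last joint's range is limited). The gripper opens to 88 mm and grips with 3 to 60 N. Pads are 18 mm wide; open, the fingers measure 123 mm over their backs; the gripper's body (75 mm by 187 mm) begins 45 mm behind the grasp point.
Start: joints at [1.112, 0.536, -0.004, 1.538, 0.003, 1.067, -0.071], TCP at [0.249, -0.6, 0.239] pointing down, gripper open.
Joint ranges: [-2.7, 2.7], [-0.37, 2.16], [-1.27, 1.26], [0.24, 2.4], [-1.31, 4.45], [0.19, 1.91], [-2.76, 2.76]. Speed limits (rad/s): [2.39, 2.39, 3.14, 3.14, 3.14, 3.14, 3.14].

### API

Orientations are given as a unit quaternion [w, x, y, z].
In Python, from plant import manip, jaws, inverse_kinematics, readout, viewer gives the robot as it stands. The module is installed in compiled form; this text tells all that it offers. Calls block until the motion is done:
- manip.goto(position, orientation): joint-space move of the TCP to a pose.
- manip.move_straight(position, orientation=None, v=0.15, stop_force=None): straight line of the TCP; orientation=None keeps the orientation; v is the mean speed in m/s. With stop_force (N) it stops when the force on the tool has changed by that much, and returns True; else False.
- manip.move_j(angles): joint-space move.
- jaws.gripper_to(opening, force=None): finger opening in m; force is the grip in N (None keeps the last); returns when the fingers have stopped.
- manip.dwell(seconds).
- inverse_kinematics(position, orientation): joint angles nearest the present ones, or None.
- readout.read_state(): the state.
- viewer.camera(name): name is "side" or "top" or "wrist"; returns the picture (400x640x3 uint8, red, green, blue); there is no depth.
- viewer.get_calibration(name): a dict with "camera_matrix" (3x3 intrinsics, pixels), "R" (3x3) and "t" (3): a world point X has camera coordinates R X + t. Camera axes: x right, y down, z forward; pixel columns grow to the right and rows downward; lengths in m; the calibration is good to about 2 mm. A picture is of the moment at which its call begins: read the wrist's pose just before it. get_calibration takes no time and is no camera call; for the wrist camera it gives the pose at the moment of the call.
A pose or a line that the arm cannot do raises manip.IKError and nothing moves.
- manip.close_job(): hands the job in; it is judged then, once.
The state is a dict: "time_s": time; "qpos": joint angles; "joint_velocities": joint speeds; "effort": joint torques, N m; "tcp_pos": TCP position; "ee_rot": TCP orientation; "contact_force": force on the tool from outside, world axes, zero at the start; "moment": the same for the moment, N m; "opening": finger opening in m; "gripper_force": force on a finger pad.
Only numpy, scipy, OpenCV 4.12 (cv2) and the standard library are available. Lean on these libraries where they do the work, as an engineer would, in place of code of your own. Each camera call takes 0.05 s, during which the arm holds its last target. There are 200 camera calls.

### The job

Close the open bay of the laser enclosure with the white cover board: pick the board up by its black rib, angle its yellow tongue into the groove under the metal lip until it is fully home, then lower the board flat and press it down past the orange spring roller so that it lies locked, and let go. Work gently, feeling for contact rather than forcing the board against the enclosure, and leave the lens post, the wash bottle and the screwdriver where they are.

Things in the scene. Friction and masses are not known exactly. Their poses are not given: they have to be found in the camera images.
- board: white cover board, flat on the table, 150 (x) x 140 (y) x 10 mm, 0.24 to 0.44 kg. Origin: centre of the underside of the 150 x 140 part. A yellow tongue sticks out of its -x edge; a black rib stands on top in the middle, across it, to hold it by
- tongue_tip (a point): middle of the tongue's front edge, at board (-99, 0, 4.5) mm, axes as the board's. The tongue is 24 mm long, 130 mm wide, 5 mm thick (2 to 7 mm above the board's underside); the board measures 174 mm over it
- rib_grip (a point): point in the rib to grip, at board (0, 0, 32) mm, axes as the board's. The rib is 14 mm thick along x, 70 mm long along y, and reaches from 10 to 42 mm above the board's underside; close the fingers on it along the board's x
- enclosure: grey laser enclosure fixed to the table, 272 x 190 x 82 mm, open bay on top. Origin: centre of its underside; +x away from the robot (some yaw), z up. Its whole top frame (groove, lip, ledges, walls, sill, roller) is clamped in slots up to 10 mm from its nominal place along the enclosure's x, either way; this offset is not reported: feel for it
- groove_nominal (a point): middle of the rigid back of the groove, where the tongue tip ends, at enclosure (-82, 0, 74.5) mm for the frame's nominal place (add its offset in x); axes as the enclosure's. It is the far face of a deck on the robot's side (x -142 to -82, top z 82). The groove is open down to z 58: the tongue can dip in at a slant. Over 15 N on it while slanted is forcing
- roller_nominal (a point): axis of the orange roller in the middle of the sill, at enclosure (95.5, 0, 85) mm, nominal; axes as the enclosure's. Radius 7 mm, 36 mm long along y, turns freely, top at z 92; it reaches 3.5 mm over the edge of a board that is fully home
- catch (a joint): how far (m) the sprung roller is pushed back from the robot: 0 out, up to about 0.0035 while the board's far edge passes, about 0.0015 when locked. Spring 3.9 N at 0 plus 0.6 N per mm: the edge passes with about 8 N pressed down near it, not by the board's weight alone. All contacts of board and enclosure add up to some 18 N when locked; over 40 N, or over 22 N before it is flat, is forcing it
- lens_post: lens on a steel post with a round foot of radius 25 mm, 107 mm high; origin under its foot. Leave alone
- wash_bottle: small closed bottle, radius 25 mm, 110 mm high; origin under its foot. Leave alone
- driver: screwdriver, 160 mm long, lying on the table. Leave alone
- lip_nominal (a point): lower front edge of the metal lip that continues the deck over the groove, at enclosure (-62, 0, 78.5) mm, nominal; lip top z 82; axes as the enclosure's
- seat_nominal (a point): where the locked board's origin lies, at enclosure (17, 0, 70) mm, nominal, with the board flat, yaw as the enclosure's, tongue against the groove's back. Rubber ledges (top z 70) carry it: along both sides, |y| 62 to 75 mm from x = -31 on, and at the far end from x = 82 on. Side walls: inner faces at |y| = 75 mm, top z 80
- sill_nominal (a point): top inner edge of the rigid far sill, at enclosure (94, 0, 80) mm, nominal; axes as the enclosure's. If the tongue is 2 mm or more short of fully home, the board's far edge jams on the roller or lands on the sill
There are look-alikes about, which are no part of the job. Of the things like the board, leave any that is pink; of the rest the smaller one is meant.

How it is judged:
On the way, in this order (a step that is already met when the one before it is completed fails the run):
1. the board is held at a slant (over 5 degrees) with its tongue inside the groove under the lip (angle between board's own z axis and vertical above 0.09 rad and x of tongue_tip in the frame of enclosure between -0.095 and -0.0705 m and z of tongue_tip in the frame of enclosure between 0.056 and 0.0785 m), for 0.1 s.
2. the board lies flat in the frame, past the roller (angle between board's own z axis and vertical below 0.03 rad and z of board in the frame of enclosure between 0.066 and 0.0735 m), for 0.2 s.
At the end, for the whole second after the job is handed in: The board lies locked in the enclosure's frame: flat within 1.7 degrees, its underside 66 to 73.5 mm above the table (70 when seated), its origin 5 to 30 mm along the enclosure's x and within 8 mm of its middle in y, in line within 5 degrees, released and at rest (all of step 2 and x of board in the frame of enclosure between 0.005 and 0.03 m and y of board in the frame of enclosure between -0.008 and 0.008 m and angle between the x axis of board and the x axis of enclosure, either way round below 0.09 rad and linear speed of board below 0.01 m/s and angular speed of board below 0.05 rad/s); the robot touches nothing.
It fails at once if the board and the enclosure press on each other with more than 40 N (all contacts added, the roller's included) (contact force between board and enclosure above 40 N).
It fails at once if while the board is still slanted (over 8 degrees), it and the enclosure press on each other with more than 15 N (angle between board's own z axis and vertical above 0.14 rad and contact force between board and enclosure above 15 N).
It fails at once if while the board is not yet flat (over 2.3 degrees), it and the enclosure press on each other with more than 22 N (angle between board's own z axis and vertical above 0.04 rad and contact force between board and enclosure above 22 N).
It fails at once if the robot itself presses on the enclosure with more than 15 N (contact force between any of the fingers, the arm and enclosure above 15 N).
It fails at once if the lens post, the wash bottle or the screwdriver is moved by more than 20 mm (distance of any of lens_post, wash_bottle, driver from where it was at the start of the episode above 0.02 m).
It also fails if it takes over 48 s, if anything falls off the work surface, if the arm or the gripper's body presses on something with over 40 N, if the wrist force passes 120 N, or if a joint passes its speed limit or range.

## Working session

There is one attempt and no reset: what is moved stays moved. The work goes in short steps, each a Python script; the robot and the scene stay as the last script left them, time stands still between calls to the robot, and variables do not carry over. Pictures are saved under pics/ and viewed, at most 10 in all, crops included, and the job is handed in when it is done.

```bash
mkdir -p pics; python3 - <<'E'
from plant import *
import cv2,numpy as np
for n in ("top","side"):
    im=viewer.camera(n); cv2.imwrite(f"pics/{n}0.png",im[:,:,::-1]); c=viewer.get_calibration(n)
    print(n,np.round(c["camera_matrix"],1).tolist(),np.round(c["R"],3).tolist(),np.round(c["t"],3))
s=readout.read_state();print(s["ee_rot"],s["contact_force"],s["time_s"])
E
```

```text
top [[440.4, 0.0, 325.7], [0.0, 440.4, 200.6], [0.0, 0.0, 1.0]] [[-0.115, -0.993, 0.001], [-0.97, 0.112, -0.217], [0.215, -0.026, -0.976]] [0.042 0.562 1.19 ]
side [[484.1, 0.0, 319.2], [0.0, 484.1, 201.3], [0.0, 0.0, 1.0]] [[-0.991, -0.133, 0.007], [-0.103, 0.733, -0.673], [0.084, -0.667, -0.74]] [0.556 0.101 1.659]
[-7.49002001e-04  9.80771097e-01  1.95160062e-01 -2.09608178e-04] [-0.56389612 -0.09890083  0.53335655] 0.1
```

View pics/top0.png

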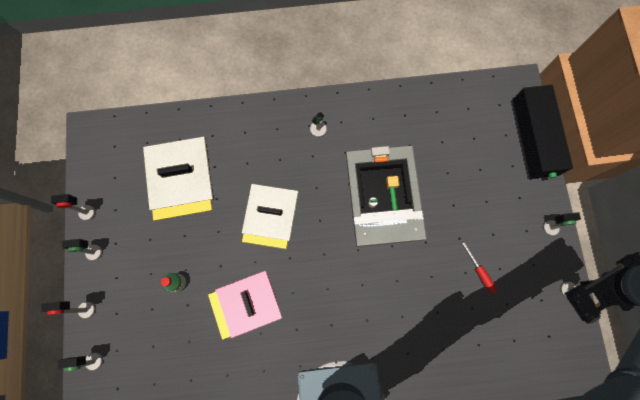

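View pics/side0.png

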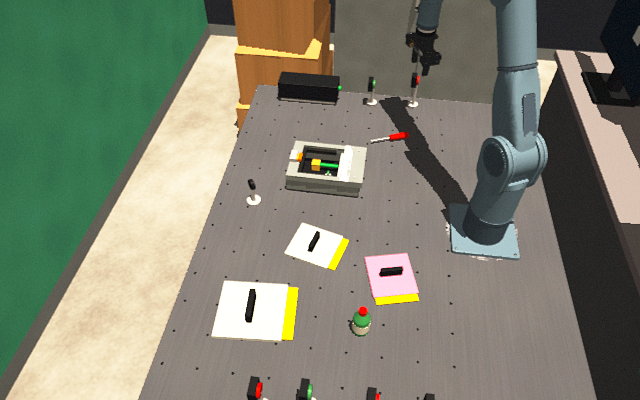

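The top view shows the small white board at about (270,215) px with its tongue toward the robot. The pink one is at (245,303), the large decoy at (178,178), and the enclosure at (387,195) with lip at row 218 and orange roller at (381,157). The post is at (318,127), the bottle at (173,282) and the driver at (480,267). The side view agrees with this.

```bash
cat > h.py <<'E'
from plant import *
import cv2,numpy as np
from scipy.spatial.transform import Rotation as Ro
def ray(c,px,z):
    px=np.atleast_2d(px).astype(float); K,R,t=map(np.array,(c["camera_matrix"],c["R"],c["t"]))
    d=(np.c_[px,np.ones(len(px))]@np.linalg.inv(K).T)@R; o=-R.T@t
    return o+d*((z-o[2])/d[:,2])[:,None]
def proj(c,P):
    K,R,t=map(np.array,(c["camera_matrix"],c["R"],c["t"])); q=(np.atleast_2d(P)@R.T+t)@K.T
    return q[:,:2]/q[:,2:]
def snap(n,f):
    c=viewer.get_calibration(n); im=viewer.camera(n); cv2.imwrite(f"pics/{f}.png",im[:,:,::-1]); return c,im
def hsv(im): return cv2.cvtColor(im,cv2.COLOR_RGB2HSV)
def blobs(m,amin=60):
    cs,_=cv2.findContours(m,cv2.RETR_EXTERNAL,cv2.CHAIN_APPROX_NONE)
    return sorted([c[:,0] for c in cs if cv2.contourArea(c)>amin],key=lambda c:-cv2.contourArea(c.astype(np.int32)))
def rect(P):  # world points -> centre, sizes, angle
    r=cv2.minAreaRect((P[:,:2]*1000).astype(np.float32)); return np.round(r[0],1),np.round(r[1],1),round(r[2],1)
def quat(R): q=Ro.from_matrix(R).as_quat(); return q[[3,0,1,2]]
def tool(yaw,tilt=0): # tool y along board x, tool z down; tilt>0 : board -x edge dips (rotation about board y)
    B=Ro.from_euler("z",yaw)*Ro.from_euler("y",-tilt)
    return B.as_matrix()
def q_of(B): # board rotation -> tool quaternion (tool y=-board x, z=-board z)
    y=-B[:,0]; z=-B[:,2]; return quat(np.c_[np.cross(y,z),y,z])
E
python3 - <<'E'
from h import *
c,im=snap("top","top1"); H=hsv(im)
for name,m,z in (("white",cv2.inRange(H,(0,0,170),(180,60,255)),.01),("yellow",cv2.inRange(H,(22,120,120),(33,255,255)),.007),("orange",cv2.inRange(H,(5,150,120),(21,255,255)),.09),("grey",cv2.inRange(H,(20,0,75),(110,60,165)),.082)):
    for b in blobs(m):
        if b[:,1].min()<60 or b[:,0].max()>520: continue
        print(name,b.mean(0).round(),rect(ray(c,b,z)))
m=readout.read_state(); w=viewer.get_calibration("wrist")
T=Ro.from_quat(np.array(m["ee_rot"])[[1,2,3,0]]).as_matrix()
print(m["tcp_pos"],T.round(3).tolist(),"cam in tool",(T.T@(-np.array(w["R"]).T@w["t"]-m["tcp_pos"])).round(3),"cam axes in tool",(np.array(w["R"])@T).round(3).tolist(),w["camera_matrix"])
E
```

```text
white [177. 173.] (array([712.7, 410. ]), array([200.2, 186.4]), 3.9)
white [247. 304.] (array([304.3, 227.8]), array([139.6, 147.9]), 14.8)
white [270. 212.] (array([561.3, 143.4]), array([140.6, 150.3]), 74.5)
white [389. 218.] (array([ 501.7, -200.6]), array([202.9,  44.3]), 89.2)
white [380. 150.] (array([ 710.8, -207.2]), array([53. , 24.5]), 88.9)
white [318. 130.] (array([798.9, -24.5]), array([46.8, 35.1]), 77.9)
white [291.  69.] (array([1009.4,   35.9]), array([44.8, 35. ]), 35.3)
white [ 94. 365.] (array([190.4, 657. ]), array([20. , 40.1]), 27.7)
white [ 86. 313.] (array([331.3, 678.4]), array([22.6, 41.6]), 22.6)
yellow [182. 210.] (array([596.2, 401.4]), array([ 33.3, 174.4]), 3.9)
yellow [218. 315.] (array([283.8, 312.7]), array([131.,  22.]), 14.4)
yellow [264. 241.] (array([475.9, 166.9]), array([130.9,  23.4]), 74.0)
grey [383. 236.] (array([ 447. , -185.3]), array([198. ,  64.7]), 88.7)
grey [315. 381.] (array([85.1, 49.2]), array([ 71.7, 113.2]), 2.7)
grey [356. 179.] (array([ 598.9, -129.8]), array([ 77.4, 197.9]), 88.0)
grey [409. 173.] (array([ 599.5, -251.8]), array([195.9,  73.5]), 0.8)
[ 0.24857871 -0.60011286  0.23805029] [[0.924, 0.383, -0.001], [0.383, -0.924, 0.001], [-0.0, -0.001, -1.0]] cam in tool [ 0.076  0.    -0.146] cam axes in tool [[0.001, 1.0, -0.002], [-0.955, 0.0, -0.297], [-0.297, 0.002, 0.955]] [[290.78651314   0.         318.90415062]
 [  0.         290.78651314 199.49609575]
 [  0.           0.           1.        ]]
```

```bash
python3 - <<'E'
from h import *
def try2(p,yaw,tilt,lab):
    for f in (0,1):
        B=tool(yaw,tilt); q=q_of(B)
        if f: q=quat(Ro.from_quat(q[[1,2,3,0]]).as_matrix()@np.diag([-1,-1,1]))
        j=inverse_kinematics(p,q); print(lab,f,None if j is None else np.round(j,2))
by=np.radians(-15.4); ey=np.radians(-2)
try2([.561,.143,.013],by,0,"grasp"); try2([.561,.143,.15],by,0,"lift")
for t in (0,.21,.26): try2([.60,-.2,.1],ey,t,f"ins{t}"); try2([.64,-.2,.25],ey,t,f"above{t}")
try2([.56,-.11,.33],ey,0,"view+y");try2([.56,-.29,.33],ey,0,"view-y")
E
```

```text
grasp 0 [ 0.4   1.09 -1.09  1.8   1.14  1.04  1.72]
grasp 1 [-0.05  0.78 -0.37  1.82  0.45  0.63 -0.97]
lift 0 [ 0.4   0.8  -1.08  1.76  0.8   1.09  1.92]
lift 1 [ 0.13  0.61 -0.62  1.77  0.44  0.9  -0.95]
ins0 0 [ 0.03  0.7   0.32  1.7  -0.29  0.8  -2.7 ]
ins0 1 [ 0.49  0.7  -0.34  1.66  0.3   0.83 -0.02]
above0 0 [-0.39  0.81  1.09  1.51 -0.74  1.27 -2.39]
above0 1 [ 0.48  0.59 -0.37  1.45  0.22  1.14  0.04]
ins0.21 0 [ 0.08  0.61  0.26  1.87 -0.42  0.51 -2.54]
ins0.21 1 [ 0.57  0.63 -0.39  1.84  0.36  0.53 -0.06]
above0.21 0 [ 0.08  0.46  0.24  1.67 -0.22  0.83 -2.76]
above0.21 1 [ 0.6   0.5  -0.47  1.64  0.24  0.85  0.03]
ins0.26 0 [ 0.1   0.59  0.24  1.91 -0.48  0.44 -2.48]
ins0.26 1 [ 0.58  0.62 -0.39  1.88  0.37  0.45 -0.07]
above0.26 0 [ 0.09  0.44  0.24  1.72 -0.24  0.76 -2.73]
above0.26 1 [ 0.63  0.48 -0.49  1.68  0.25  0.78  0.02]
view+y 0 [-0.66  0.5   1.1   1.69 -0.47  1.25 -2.63]
view+y 1 [ 0.49  0.36 -0.49  1.62  0.18  1.2  -0.07]
view-y 0 [ 0.21  0.43  0.29  1.5  -0.13  1.23 -2.67]
view-y 1 [ 0.65  0.45 -0.35  1.47  0.16  1.25  0.25]
```

```bash
cat >> h.py <<'E'
def qt(yaw,tilt=0): # chosen grasp: tool y=+board x, z=-board z
    return quat(Ro.from_quat(q_of(tool(yaw,tilt))[[1,2,3,0]]).as_matrix()@np.diag([-1,-1,1]))
E
python3 - <<'E'
from h import *
manip.goto([.56,-.27,.33],qt(np.radians(-2))); manip.dwell(.2)
c,im=snap("wrist","w_enc"); np.savez("w_enc",im=im,**{k:np.array(v) for k,v in c.items()})
by=np.radians(-15.4)
manip.goto(np.r_[np.array([.561,.143])+.0*1-0.06*np.array([-np.sin(by),np.cos(by)]),.25],qt(by)); manip.dwell(.2)
c,im=snap("wrist","w_brd"); np.savez("w_brd",im=im,**{k:np.array(v) for k,v in c.items()})
H=hsv(im)
for name,m,z in (("white",cv2.inRange(H,(0,0,170),(180,60,255)),.01),("yellow",cv2.inRange(H,(22,120,100),(33,255,255)),.007),("black",cv2.inRange(H,(0,0,0),(180,255,25)),.042)):
    for b in blobs(m,400): print(name,b.mean(0).round(),rect(ray(c,b,z)))
cv2.imwrite("pics/both.png",np.vstack([cv2.imread("pics/w_enc.png")[:300],cv2.imread("pics/w_brd.png")[:300]]))
print(readout.read_state()["time_s"])
E
```

```text
white [317. 117.] (array([560.2, 141.9]), array([138.6, 150.4]), 74.5)
white [323. 347.] (array([ 470. , -204.4]), array([72.5, 38.3]), 89.0)
white [519. 195.] (array([801.9, -26.8]), array([49.1, 46.3]), 47.3)
white [629. 232.] (array([ 952.2, -124.8]), array([26.4, 89.1]), 1.7)
yellow [60. 45.] (array([283.1, 310.1]), array([131.5,  22.8]), 14.4)
yellow [250. 119.] (array([475.5, 165.2]), array([128.5,  23.8]), 74.4)
black [420. 270.] (array([639.6, -82.8]), array([ 49.7, 102.3]), 20.0)
black [219. 268.] (array([382., -10.]), array([96.2, 49.4]), 35.8)
black [103. 113.] (array([316.6, 222.1]), array([78.4, 20.6]), 14.4)
3.7083
```

View pics/both.png

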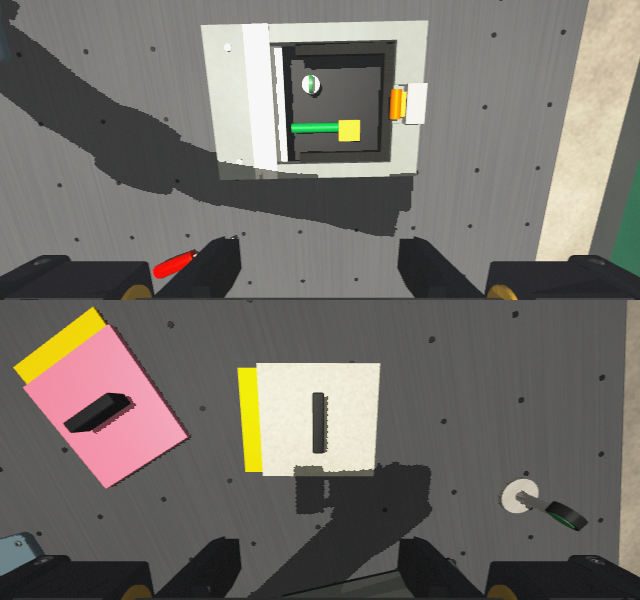

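The top half shows the enclosure: deck from col 202 to about 275, a bright strip at 243-275, roller orange at (398,103), sill block at (416,103). The bottom half shows the board alone, with its rib at (319,422-300) and nothing near it.

```bash
python3 - <<'E'
import cv2
im=cv2.imread("pics/w_enc.png")[10:190,190:440]
cv2.imwrite("pics/crop.png",cv2.resize(im,None,fx=3.2,fy=3.2,interpolation=cv2.INTER_CUBIC))
E
```

```text
(no output)
```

View pics/crop.png

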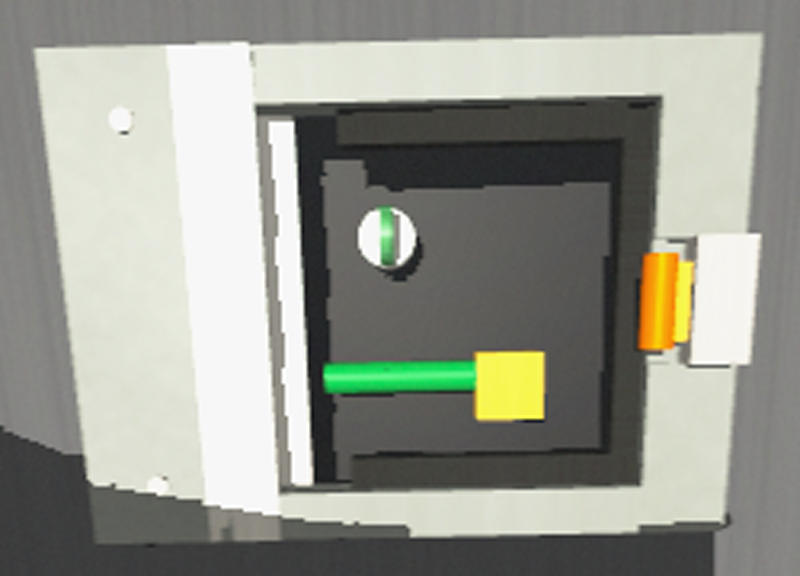

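The crop shows the lip's front edge from (250,45) to (280,515) crop px. The bay's inner corners are at (256,103), (662,97), (282,492) and (640,485), and the outer corners at (35,47) and (762,34). The roller's inner side is at crop col about 642-640.

```bash
python3 - <<'E'
from h import *
c=dict(np.load("w_enc.npz"))
def R(p,z): return ray(c,np.array(p)/3.2+[190-.35,10-.35],z)[:,:2]*1000
lip=R([(250,45),(280,515)],.082); wt=R([(256,103),(662,97)],.08); wb=R([(282,492),(640,485)],.08); sill=R([(662,97),(640,485)],.08); out=R([(35,47),(762,34)],.082); ob=R([(95,545),(730,522)],.082); left=R([(35,47),(95,545)],.082); rol=R([(644,255),(640,348)],.085)
for n,v in dict(lip=lip,wt=wt,wb=wb,sill=sill,out=out,ob=ob,left=left,rol=rol).items():
    d=v[1]-v[0]; print(n,v.round(1).tolist(),"ang",np.degrees(np.arctan2(d[1],d[0])).round(2),"len",np.hypot(*d).round(1))
c2=dict(np.load("w_enc.npz")); H=hsv(c2["im"])
t=viewer.get_calibration("top"); im=cv2.cvtColor(cv2.imread("pics/top1.png"),cv2.COLOR_BGR2RGB)
E
```

```text
lip [[504.3, -96.1], [501.4, -274.0]] ang -90.93 len 178.0
wt [[504.6, -115.1], [659.0, -118.6]] ang -1.32 len 154.4
wb [[502.8, -264.4], [656.0, -267.0]] ang -0.95 len 153.2
sill [[659.0, -118.6], [656.0, -267.0]] ang -91.15 len 148.4
out [[424.2, -93.8], [694.7, -99.4]] ang -1.18 len 270.6
ob [[420.2, -284.3], [694.8, -284.1]] ang 0.04 len 274.6
left [[424.2, -93.8], [420.2, -284.3]] ang -91.2 len 190.5
rol [[653.1, -175.0], [652.8, -210.2]] ang -90.48 len 35.2
```

```bash
cat >> h.py <<'E'
EY=np.radians(-1.1); F=np.array([.5644,-.1909,0])
E0=Ro.from_euler("z",EY).as_matrix()
def tip_pose(x,z,t,y=0): # tongue tip in frame coordinates -> TCP pose with board held
    B=tool(EY,t); return F+E0@[x,y,z]+B@[.099,0,.0085], qt(EY,t)
def tip_now():
    s=readout.read_state(); T=Ro.from_quat(np.array(s["ee_rot"])[[1,2,3,0]]).as_matrix()
    B=np.c_[T[:,1],T[:,0],-T[:,2]]; p=E0.T@(np.array(s["tcp_pos"])-B@[.099,0,.0085]-F)
    t=np.arcsin(B[2,0]); return (p*1000).round(2),round(t,4),np.round(s["contact_force"],2),np.round(s["moment"],2),round(s["time_s"],2),round(s["opening"],4)
E
python3 - <<'E'
from h import *
by=np.radians(-15.5); p=np.array([.5607,.1426])
jaws.gripper_to(.05)
manip.goto([*p,.075],qt(by)); manip.move_straight([*p,.013],v=.08)
jaws.gripper_to(0,50); print(readout.read_state()["opening"],readout.read_state()["gripper_force"])
manip.move_straight([*p,.2],v=.2)
print(tip_now())
manip.goto(*tip_pose(-.052,.13,.25)); manip.dwell(.3)
print(tip_now()); snap("wrist","w_held"); snap("side","s_held")
a=cv2.imread("pics/w_held.png"); b=cv2.imread("pics/s_held.png")[100:300,150:470]
cv2.imwrite("pics/held.png",np.hstack([cv2.resize(a,(480,300)),cv2.resize(b,(320,200))[:, :].repeat(1,0) if 0 else cv2.copyMakeBorder(b,0,100,0,0,cv2.BORDER_CONSTANT)]))
E
```

```text
0.013664437381085352 49.99963827431202
(array([-106.94,  357.53,  190.4 ]), np.float64(-0.002), array([ 0.54,  0.87, -3.54]), array([-0.02, -0.09,  0.03]), 7.83, 0.0135)
(array([-51.68,   0.82, 130.11]), np.float64(0.2502), array([-1.26, -0.29, -1.87]), array([-0.03,  0.33,  0.01]), 9.41, 0.0133)
```

View pics/held.png

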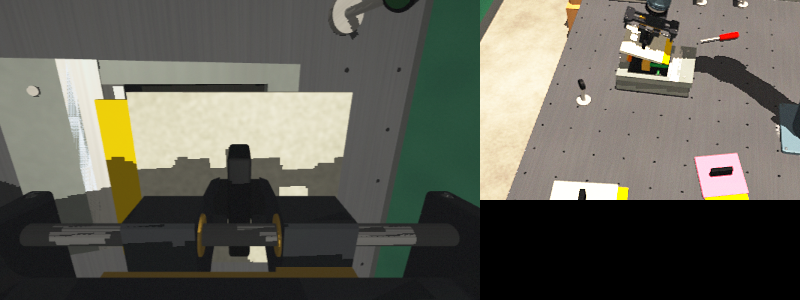

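The board is held tilted and level in roll. Its corners are at about (169,124) and (469,124) and the tongue corner at (128,132), in full-size wrist px. I'll check these against the assumed pose, then insert.

```bash
python3 - <<'E'
from h import *
s=readout.read_state(); T=Ro.from_quat(np.array(s["ee_rot"])[[1,2,3,0]]).as_matrix(); B=np.c_[T[:,1],T[:,0],-T[:,2]]
o=np.array(s["tcp_pos"])-B@[0,0,.013]; c=viewer.get_calibration("wrist")
P=np.array([[-.075,.07,.01],[.075,.07,.01],[-.099,.065,.007],[.075,.075,.01],[-.075,.07,.015]])
print(proj(c,o+P@B.T).round(1))
manip.move_straight(*tip_pose(-.052,.085,.25),v=.15); f0=tip_now(); print(f0)
print(manip.move_straight(*tip_pose(-.052,.0665,.25),v=.04,stop_force=4)); print(tip_now())
E
```

```text
[[168.4 121.6]
 [471.6 121.9]
 [125.7 131.5]
 [473.2 111.3]
 [163.2 122.1]]
(array([-51.97,   0.17,  85.  ]), np.float64(0.2496), array([ 1.22,  0.97, -2.88]), array([0.02, 0.29, 0.01]), 9.96, 0.0136)
True
(array([-51.49,  -0.17,  67.16]), np.float64(0.2509), array([ 0.02, -0.42,  6.11]), array([-0.04,  0.51, -0.06]), 10.43, 0.0135)
```

The tip stopped at z 67 with about 9 N on it. The board's front bottom corner is touching the side ledges because the tip is still far forward. I'll go in along a higher, diagonal path instead.

```bash
python3 - <<'E'
from h import *
manip.move_straight(*tip_pose(-.052,.0715,.25),v=.05); print(tip_now())
print(manip.move_straight(*tip_pose(-.064,.0705,.25),v=.04,stop_force=4)); print(tip_now())
print(manip.move_straight(*tip_pose(-.074,.0675,.25),v=.04,stop_force=4)); manip.dwell(.15); print(tip_now())
print(manip.move_straight(*tip_pose(-.090,.0675,.25),v=.012,stop_force=3)); print(tip_now()); manip.dwell(.15); print(tip_now())
E
```

```text
(array([-52.2 ,   0.  ,  71.43]), np.float64(0.2497), array([-0.41, -0.1 , -3.1 ]), array([-0.  ,  0.28,  0.06]), 10.68, 0.0134)
False
(array([-6.437e+01, -5.000e-02,  7.041e+01]), np.float64(0.2497), array([-0.31,  0.37, -1.88]), array([-0.07,  0.28,  0.  ]), 11.13, 0.0137)
False
(array([-73.69,  -0.  ,  67.62]), np.float64(0.2505), array([ 0.2 , -0.02, -2.82]), array([-0.04,  0.31,  0.  ]), 11.69, 0.0135)
True
(array([-81.3 ,   0.17,  67.46]), np.float64(0.2524), array([ 2.86, -0.38, -1.65]), array([-0.19, -0.43, -0.03]), 12.47, 0.0135)
(array([-81.23,   0.21,  67.24]), np.float64(0.2519), array([ 3.84, -1.09, -0.56]), array([-0.17, -0.6 ,  0.01]), 12.62, 0.0136)
```

Contact came exactly at the predicted depth, so the tongue is home. Next I lower the angle about the tip, feel for home again, and go down to the roller.

```bash
cat >> h.py <<'E'
def low(t,dx=0,dz=0): return tip_pose(-.0819+.0025*t-dx,.0745-.028*t+dz,t)
E
python3 - <<'E'
from h import *
for t in (.2,.16):
    print(manip.move_straight(*low(t),v=.02,stop_force=6),tip_now())
print(manip.move_straight(*low(.16,.006),v=.012,stop_force=3)); manip.dwell(.1); print(tip_now())
x=tip_now()[0][0]
print(manip.move_straight(*low(.10,0.0003),v=.015,stop_force=7)); print(tip_now())
E
```

```text
False (array([-81.39,   0.48,  68.5 ]), np.float64(0.2003), array([ 1.93,  0.93, -1.71]), array([ 0.13, -0.36, -0.  ]), 12.95, 0.0134)
False (array([-81.46,   0.31,  69.74]), np.float64(0.161), array([ 2.56,  1.06, -2.66]), array([ 0.25, -0.49,  0.04]), 13.24, 0.0134)
True
(array([-81.48,   0.59,  69.63]), np.float64(0.1627), array([ 1.93,  0.1 , -0.52]), array([-0.12, -0.29, -0.  ]), 13.6, 0.0136)
False
(array([-81.88,   0.38,  71.16]), np.float64(0.1005), array([ 2.87,  0.79, -5.33]), array([ 0.19, -0.9 ,  0.1 ]), 14.03, 0.0137)
```

```bash
python3 - <<'E'
from h import *
manip.dwell(.2); print(tip_now())
c,a=snap("wrist","w_p"); _,b=snap("side","s_p")
cv2.imwrite("pics/p.png",np.hstack([cv2.resize(a[:300],(480,225)),cv2.resize(b[120:220,270:390],(320,267),interpolation=cv2.INTER_CUBIC)[:225]])[:,:,::-1])
E
```

```text
(array([-81.96,   0.33,  71.57]), np.float64(0.1006), array([ 3.45,  1.29, -6.42]), array([ 0.35, -1.04,  0.07]), 14.23, 0.0136)
```

View pics/p.png

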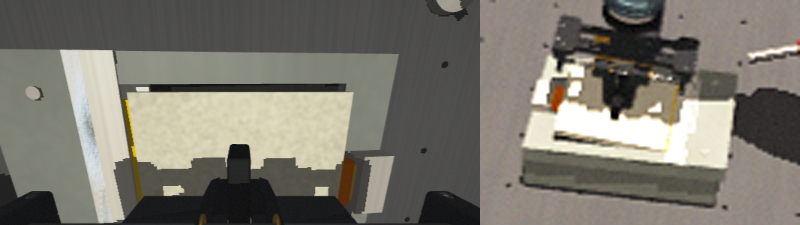

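The wrist view shows the board unslipped in the grip, with the tongue under the lip. Its far edge, at about col 352 of the half picture, is alongside the roller. The forces fit the edge sitting at roller mid-height, so I'll ease the x preload and go on down gently.

```bash
python3 - <<'E'
from h import *
manip.move_straight(*low(.10,-.0004,-.0006),v=.01); print(tip_now())
for t in (.08,.06,.045,.03):
    r=manip.move_straight(*low(t,-.0004,-.0006),v=.01,stop_force=6); print(r,tip_now())
    if r: break
E
```

```text
(array([-81.83,   0.33,  70.97]), np.float64(0.0988), array([ 1.1 ,  2.97, -5.2 ]), array([ 0.51, -0.42,  0.1 ]), 14.58, 0.0134)
False (array([-81.83,   0.28,  71.36]), np.float64(0.0787), array([ 1.07,  3.4 , -5.84]), array([ 0.59, -0.33,  0.07]), 14.88, 0.0139)
False (array([-81.79,   0.23,  72.01]), np.float64(0.0591), array([-1.21,  2.92, -5.76]), array([ 0.71, -0.13,  0.05]), 15.17, 0.0138)
False (array([-81.79,   0.21,  72.55]), np.float64(0.0442), array([-2.15,  3.6 , -4.97]), array([0.73, 0.12, 0.17]), 15.43, 0.0138)
False (array([-81.72,   0.17,  72.99]), np.float64(0.0293), array([-1.94,  3.97, -4.5 ]), array([0.81, 0.37, 0.06]), 15.68, 0.0138)
```

```bash
python3 - <<'E'
from h import *
for t,dz in ((.015,-.0004),(0,-.0002),(0,-.0012)):
    r=manip.move_straight(*low(t,-.0004,dz),v=.008,stop_force=6); print(r,tip_now())
    if r: break
manip.dwell(.3); print(tip_now())
E
```

```text
False (array([-81.65,   0.1 ,  73.51]), np.float64(0.0146), array([ 0.04,  4.29, -4.99]), array([0.8 , 0.42, 0.07]), 15.94, 0.0134)
True (array([-8.187e+01,  8.000e-02,  7.482e+01]), np.float64(-0.0024), array([ 0.08, -1.61,  6.29]), array([-0.27, -0.08,  0.07]), 16.15, 0.0137)
(array([-81.85,   0.1 ,  74.8 ]), np.float64(-0.0021), array([-0.32, -1.77,  6.26]), array([-0.32, -0.14,  0.05]), 16.45, 0.0138)
```

The board is flat on its ledges (z≈70). I'll let go, retreat and check.

```bash
python3 - <<'E'
from h import *
jaws.gripper_to(.045); s=readout.read_state(); p=np.array(s["tcp_pos"])
print(tip_now())
manip.move_straight(p+[0,0,.13],v=.12); manip.move_straight(p+[0,-.08,.2],v=.2); manip.dwell(.2); print(tip_now())
c,a=snap("wrist","w_end"); _,b=snap("side","s_end"); H=hsv(a)
for x in blobs(cv2.inRange(H,(0,0,170),(180,60,255)),300)[:4]: print(x.mean(0).round(),rect(ray(c,x,.08)))
cv2.imwrite("pics/end.png",np.hstack([a[:300,120:600],cv2.resize(b[120:220,270:390],(320,267),interpolation=cv2.INTER_CUBIC).copy() if 0 else cv2.copyMakeBorder(cv2.resize(b[120:220,270:390],(320,267),interpolation=cv2.INTER_CUBIC),0,33,0,0,cv2.BORDER_CONSTANT)])[:,:,::-1])
E
```

```text
(array([-84.11,   2.33,  73.34]), np.float64(-0.0071), array([-0.62, -0.01, -0.19]), array([-0.05, -0.03,  0.04]), 17.07, 0.0448)
(array([-82.8 , -76.28, 272.51]), np.float64(-0.0085), array([0.56, 0.21, 0.17]), array([-0.07, -0.08, -0.01]), 19.19, 0.0448)
[322. 104.] (array([ 581. , -191.6]), array([138.9, 150.3]), 89.0)
[237.  98.] (array([ 486.1, -185. ]), array([181.3,  32.2]), 88.8)
[573. 224.] (array([ 904. , -338.5]), array([97.2, 48.4]), 89.6)
[415. 109.] (array([ 686.8, -193.1]), array([48.8, 23.7]), 89.2)
```

View pics/end.png

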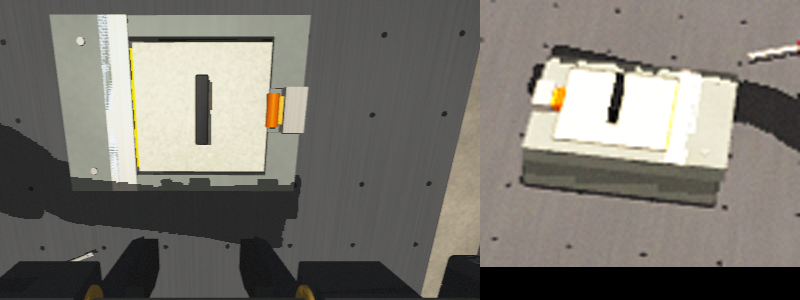

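The board reads as a 150 x 139 mm rectangle at z 80, centred within 0.6 mm of the seat. The roller (col 266-278) overlaps its far edge, so it is locked and nothing touches it.

```bash
python3 -c "
from plant import *
print(manip.close_job())"
```

```text
the job is handed in; nothing more can be done
None
```

The white cover board is in the bay and the job is handed in at about 19 s; the final pictures show it flat, fully home and held under the orange roller, but the judge's result was not reported back.

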